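# Snap the locating sleeve onto the weld jig's spindle

### The arm

A 6-joint arm with a two-finger parallel gripper is mounted at the origin on the work surface. World frame = base frame: x ahead of the robot, y to its left, z up, the work surface at z = 0. Lengths are in mm, angles in rad, forces in N, time in s.
With the tool pointing down it reaches from about 275 to 750 mm from the base axis. Payload 10.2 kg.
Tool frame: the origin (TCP) lies between the finger pads; the fingertips stand 17 mm ahead of it and the grasp point (between the pads) lies 2 mm behind it (tips_ahead is the distance from the TCP to the fingertips, in mm); z points along the fingers, y is the line along which they close (so a half turn about z gives the same grasp; the last joint's range is limited). The gripper opens to 85 mm and grips with 20 to 120 N. Pads are 22 mm wide; open, the fingers measure 114 mm over their backs; the gripper's body (76 mm by 85 mm) begins 54 mm behind the grasp point. The pads swing forward as they close: fully open they stand 13 mm farther back than shut.
Start: joints at [1.019, 0.313, 1.498, -0, 1.331, -0.223], TCP at [169.539, 496.878, 248.294] pointing down, gripper open.
Joint ranges: [-2.94, 2.94], [-0.97, 2.17], [0.19, 2.56], [-1.23, 4.37], [0.02, 3.11], [-2.88, 2.88]. Speed limits (rad/s): [2.39, 2.39, 3.01, 3.14, 3.14, 3.14].

### API

Orientations are given as a unit quaternion [w, x, y, z].
In Python, from rig import sense, capture, finish_job, boxes_of, tips_ahead gives the robot as it stands.
- The arm moves only by the tool drive_tool, never from a script. Its argument "commands" is text: rows parted by semicolons, each of 7 numbers parted by spaces: the shift along the world's x, y, z in units of 0.1 m (1.0 is 0.1 m), then the turn, a rotation vector about the world's x, y, z in units of pi/4 rad (1.0 is pi/4 rad), then the opening in per cent of the stroke, from 0 (shut) to 100 (fully open). A call has 1 to 20 rows; each row shifts and turns the commanded pose from where the row before left it; what a row does not reach is not made up. A row lasts 1/12 s, in which the tool goes at most 41.7 mm and 7.16 degrees, less where a joint would pass 70% of its speed; a pose out of reach is approached as far as the arm can. A call with a number of a shift or a turn outside -1 to 1 is refused whole. A call with a gripper value outside its range is refused whole. The fingers move at their own pace and stop on an object; "force" is the grip in N (left out, the last holds). Time passes only in rows, so rows that do not move let the fingers close. It gives the time, the measured TCP pose, the force, the opening and the grip force at its end, in the units of the state.
- sense(): the state, without advancing time (a new reading comes with each control period).
- capture(name): name is "scene" or "top" or "wrist"; returns a dict with "pixels" (384x512x3 uint8, blue, green, red), "fov_y" (degrees; the focal length in pixels is half the picture's height over the tangent of half this angle, whatever the lens; pixels are square), "cx", "cy" (the principal point, pixels), "position" and "attitude" of the camera in the world; the wrist camera has in their place "tool_from_camera" (4x4, takes a point from camera to tool coordinates, whose origin is the TCP and whose axes are the flange's). Camera axes: x right, y down, z forward; pixel columns grow to the right and rows downward; lengths in mm; the calibration is good to about 2 mm. A picture is of the moment at which its call begins: read the wrist's pose just before it. There is no depth.
- finish_job(): hands the job in; it is judged then, once.
Trained networks look in a picture, given as the dict that the camera call returned (one of the last four; its "shot" number tells which), for a name from the list of things; names that differ only in an ending like _2 or _b are one class to them, and where a whole thing is asked for, a point or a joint stands for the part that bears it (a point fixed in the world has none). Each returns a list of dicts, best first, with "confidence" (0 to 1); they miss things now and then, are a little off and sometimes report something else, mostly with a low value. They report only what shows in the picture. A call takes as long as a camera call. They do not tell look-alikes from the thing itself.
- boxes_of(picture, name): "position" ([column, row] in pixels, amid what is visible of it).
The state is a dict: "time_s": time; "joints": joint angles; "dq": joint speeds; "tau": joint torques, N m; "eef_pos": TCP position; "ee_rot": TCP orientation; "force": force on the tool from outside, world axes, zero at the start; "wrist_torque": the same for the moment, N m; "grip_width": opening from 0.0 (shut) to 1.0 (fully open); "grip_force": force on a finger pad.
Only numpy, scipy, OpenCV 4.12 (cv2) and the standard library are available. Lean on these libraries where they do the work, as an engineer would, in place of code of your own. Each camera call takes 0.05 s, during which the arm holds its last target. There are 200 camera calls.

### The job

Fit the thick-walled steel sleeve on the weld jig's spindle: pick it up, slide it down over the top and press it past the two sprung balls until they click out above it, so that it is locked fully home against the spindle's flange. How high the spindle is screwed out is not known, so go by feel: press firmly but never force it hard against the flange. Let go of it and leave the other things on the bench where they are.

Things in the scene. Friction and masses are not known exactly. Their poses are not given: they have to be found in the camera images.
- sleeve_mid (a point): Centre of the sleeve to fit: thick-walled bright steel with two darker bands, 40 mm outside diameter, 22 mm bore, 40 mm tall, about 0.27 kg, standing upright on the bench; both ends alike. The point is on its axis, half-way up (20 mm above its underside); z is the sleeve's axis. A flat ring and a thin-walled pipe end nearby are not wanted.
- jig: Weld jig, fixed to the bench: a grey block 110 x 90 x 30 mm (x, y, z) with a steel spindle, 20 mm in diameter, upright in its middle. Origin at the centre of its underside (bench height), on the spindle's axis; z up. The sleeve is to stand on the spindle's flange (36 mm diameter, 10 mm thick, rigid).
- jig_top (a point): Centre of the jig block's upper face, 30 mm up, where the spindle enters. The spindle is screwed out by an unmeasured amount, fixed during the job: the flange's upper face is 16 to 51 mm above this point, and the balls and tip go with it. The tip is 64 mm above the flange's face, tapering from 20 to 12 mm diameter over the last 10 mm.
- ball_a (a joint): How far the jig's +y ball is pressed in (m): 0 = out, about 0.002 with the sleeve around it. Two 12 mm balls stand 3.5 mm out of opposite sides of the spindle, centres 46.4 mm above the flange's face. The sleeve first rests on them, underside about 5 mm above their centres; pressing past takes about 15 N (12 to 20).
- ball_b (a joint): The same for the jig's -y ball. While the balls rub in the bore the sleeve slides with about 1 to 5 N; when its upper end passes them, about 50 mm below where it first rested, they spring out, snapping the sleeve down, and the force drops; about 1.5 mm lower it meets the flange, and the force climbs steeply.
- flat_ring: A flat steel ring, 60 mm outside, 34 mm bore, 12 mm thick, lying on the bench; leave alone. Origin at the centre of its underside.
- pipe_end: A thin-walled dark pipe end, 48 mm outside diameter, 65 mm tall, standing on the bench; leave alone. Origin at the centre of its underside.
- small_can: A can with a blue band, 66 mm diameter, 90 mm tall, standing; leave alone. Origin at the centre of its underside.
- nozzle_jar: An amber jar, 60 mm diameter, 80 mm tall, standing; leave alone. Origin at the centre of its underside.
- wrench: A spanner lying on the bench; leave alone.
- screwdriver: A screwdriver with a red handle lying on the bench; leave alone.
- angle_stop: A small steel angle, foot 50 x 40 mm, 50 mm tall, standing on its foot; leave alone. Origin at the centre of its foot's underside.
Not all that is in view belongs to the job. What is shaped like the part that bears sleeve_mid but yellow is not meant.

How it is judged (in metres and radians):
On the way, in this order (a step that is already met when the one before it is completed fails the run):
1. the sleeve is lifted clear of the bench in the fingers (height (world z) of sleeve_mid above 0.08 m and contact force between the fingers and sleeve above 1 N), for 0.1 s.
2. the sleeve is on the spindle with both balls pressed in by it (horizontal distance between sleeve_mid and jig below 0.005 m and value of joint each of ball_a, ball_b above 0.0008 m), for 0.1 s.
At the end, for the whole second after the job is handed in: The sleeve stands on the spindle, its axis within 4 mm and 0.1 rad of the spindle's, its centre 63.5 to 103.5 mm above the jig's underside, with both balls sprung out above it (pressed in by less than 1.2 mm), released and at rest (horizontal distance between sleeve_mid and jig below 0.004 m and z of sleeve_mid in the frame of jig between 0.0635 and 0.1035 m and angle between the z axis of sleeve_mid and the z axis of jig, either way round below 0.1 rad and value of joint each of ball_a, ball_b below 0.0012 m and linear speed of sleeve below 0.02 m/s); the robot touches nothing.
It fails at once if the sleeve is forced against the spindle or flange with more than 45 N (contact force between sleeve and jig above 45 N).
It fails at once if one of the other things is moved by more than 30 mm (distance of any of flat_ring, pipe_end, small_can, nozzle_jar, wrench, screwdriver, angle_stop from where it was at the start of the episode above 0.03 m).
It also fails if it takes over 51 s, if anything falls off the work surface, if the arm or the gripper's body presses on something with over 40 N, if the wrist force passes 120 N, or if a joint passes its speed limit or range.

## Working session

There is one attempt and no reset: what is moved stays moved. The work goes in short steps, Python scripts to look and compute and a tool call to move; the robot and the scene stay as the last step left them, time stands still between calls to the robot, and variables do not carry over. Pictures are saved under pics/ and viewed, at most 10 in all, crops included, and the job is handed in when it is done.

Besides the shell and the picture viewer there is one more tool, called after "Call:" by a JSON object that holds its "name" and its "arguments". drive_tool: Moves the arm, as the interface text tells. Shifts and turns lie within -1 to 1; 1 stands for 0.1 m of shift or pi/4 rad of turn. Its arguments: {"type":"object","properties":{"commands":{"type":"string"},"force":{"type":"number"}},"required":["commands"]}

```bash
ls; mkdir -p pics
cat > h.py <<'E'
import numpy as np, cv2
from scipy.spatial.transform import Rotation as R
from rig import sense, capture, finish_job, boxes_of, tips_ahead
def q2m(q): return R.from_quat(np.roll(q,-1)).as_matrix()
def cam(p,s=None):
    f=p["pixels"].shape[0]/2/np.tan(np.radians(p["fov_y"]/2))
    if "position" in p:
        a=np.array(p["attitude"],float); M=a if a.shape==(3,3) else q2m(a)
        return f,np.array(p["position"]),M
    T=np.array(p["tool_from_camera"]); W=q2m(s["ee_rot"])
    return f,np.array(s["eef_pos"])+W@T[:3,3],W@T[:3,:3]
def at(p,uv,z,s=None):
    f,c,M=cam(p,s); d=M@np.array([(uv[0]-p["cx"])/f,(uv[1]-p["cy"])/f,1])
    return c+d*(z-c[2])/d[2]
def proj(p,X,s=None):
    f,c,M=cam(p,s); v=M.T@(np.array(X)-c); return np.array([p["cx"]+f*v[0]/v[2],p["cy"]+f*v[1]/v[2]])
E
python3 - <<'E'
from h import *
print(sense())
for n in("scene","top"):
    p=capture(n); cv2.imwrite(f"pics/{n}0.png",p["pixels"]); print({k:v for k,v in p.items() if k!="pixels"})
    for o,z in(("sleeve_mid",20),("jig",30),("flat_ring",6),("pipe_end",32),("small_can",45),("nozzle_jar",40),("angle_stop",20),("wrench",5),("screwdriver",10)):
        for b in boxes_of(p,o)[:3]: print(n,o,np.round(b["position"]),round(b["confidence"],2),at(p,b["position"],z).round())
E
```

```text
pics
{'time_s': 0.0, 'joints': array([ 1.01861659e+00,  3.13454325e-01,  1.49845031e+00,  4.28034227e-06,
        1.33102761e+00, -2.23389786e-01]), 'dq': array([-0.00085993,  0.00228586, -0.00043607,  0.00062938, -0.00131339,
        0.00110566]), 'tau': array([ 7.38417675e-04, -4.12270153e+01, -2.59740865e+01, -1.47239180e-04,
        4.20306606e-03, -4.76114474e-05]), 'eef_pos': array([169.39445585, 496.66081296, 247.72788109]), 'ee_rot': array([-2.55199878e-04,  1.63655960e-01,  9.86517247e-01, -6.19276718e-04]), 'force': array([ 0.37633786, -0.35597582, -0.30371446]), 'wrist_torque': array([-0.06532185, -0.04551191,  0.05338199]), 'grip_force': 0.0, 'grip_width': 0.9982457890875499}
{'fov_y': 48.89628152583765, 'cx': 259.3275988683576, 'cy': 195.83580102323523, 'position': array([1084.42164739,  -30.43743383,  935.63399089]), 'attitude': array([-0.1889038 ,  0.69211271,  0.66941922, -0.19280368]), 'shot': 1}
scene sleeve_mid [177. 188.] 0.83 [ 495. -238.   20.]
scene sleeve_mid [175. 160.] 0.67 [ 407. -250.   20.]
scene sleeve_mid [165. 223.] 0.63 [ 597. -260.   20.]
scene jig [
[... 765 characters left out ...]
hot': 2}
top sleeve_mid [358. 259.] 0.82 [ 415. -255.   20.]
top sleeve_mid [354. 187.] 0.72 [ 594. -259.   20.]
top sleeve_mid [347. 227.] 0.67 [ 492. -235.   20.]
top jig [226. 190.] 0.79 [594.  62.  30.]
top flat_ring [318. 184.] 0.53 [ 607. -170.    6.]
top pipe_end [291. 211.] 0.73 [535. -98.  32.]
top small_can [262. 119.] 0.62 [771. -31.  45.]
top small_can [291. 212.] 0.41 [530. -95.  45.]
top small_can [412. 167.] 0.17 [ 635. -398.   45.]
top nozzle_jar [143. 146.] 0.81 [710. 274.  40.]
top angle_stop [245. 268.] 0.89 [400.  18.  20.]
top wrench [411. 168.] 0.56 [ 642. -414.    5.]
top screwdriver [124. 194.] 0.84 [593. 329.  10.]
top screwdriver [319. 175.] 0.64 [ 628. -174.   10.]
```

Run:
```python
import cv2
a=cv2.imread("pics/scene0.png")[110:300,130:430]; cv2.imwrite("pics/sc.png",cv2.resize(a,None,fx=2.6,fy=2.6,interpolation=cv2.INTER_CUBIC))
a=cv2.imread("pics/top0.png")[120:310,180:420]; cv2.imwrite("pics/tc.png",cv2.resize(a,None,fx=3,fy=3,interpolation=cv2.INTER_CUBIC))
```

```text
(no output)
```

View pics/sc.png

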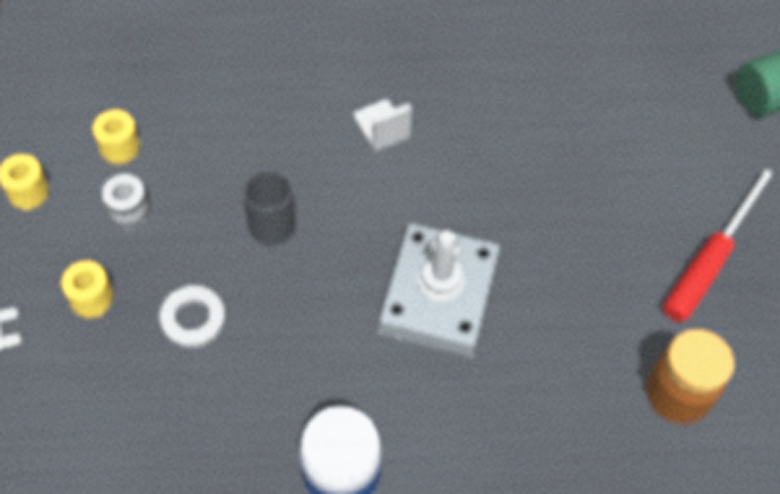

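View pics/tc.png

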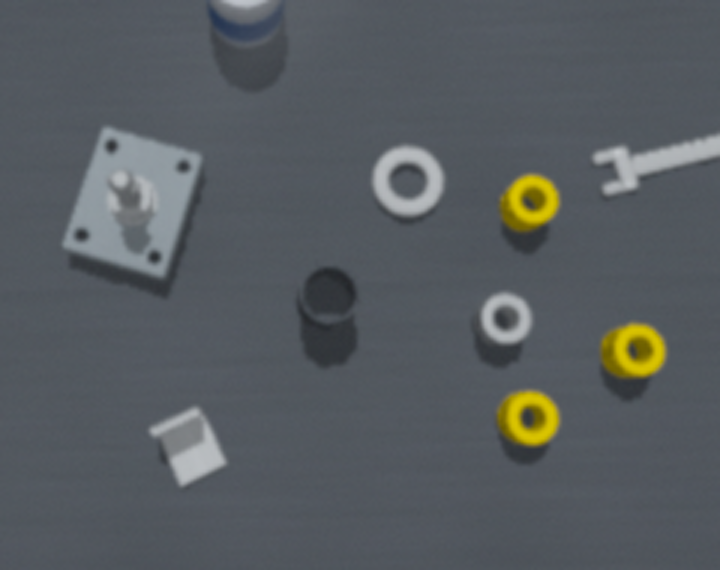

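The sleeve is the bright steel ring amid three yellow look-alikes, at scene px (178,186) and top px (349,226), or about (492,-236) mm. The jig is at about (597,62), turned roughly -15°. I'll move above the sleeve for a close look.

Call:
{"name": "drive_tool", "arguments": {"commands": "0.16 -0.366 -0.02 0 0 -0.029 72;0.16 -0.366 -0.02 0 0 -0.029 72;0.16 -0.366 -0.02 0 0 -0.029 72;0.16 -0.366 -0.02 0 0 -0.029 72;0.16 -0.366 -0.02 0 0 -0.029 72;0.16 -0.366 -0.02 0 0 -0.029 72;0.16 -0.366 -0.02 0 0 -0.029 72;0.16 -0.366 -0.02 0 0 -0.029 72;0.16 -0.366 -0.02 0 0 -0.029 72;0.16 -0.366 -0.02 0 0 -0.029 72;0.16 -0.366 -0.02 0 0 -0.029 72;0.16 -0.366 -0.02 0 0 -0.029 72;0.16 -0.366 -0.02 0 0 -0.029 72;0.16 -0.366 -0.02 0 0 -0.029 72;0.16 -0.366 -0.02 0 0 -0.029 72;0.16 -0.366 -0.02 0 0 -0.029 72;0.16 -0.366 -0.02 0 0 -0.029 72;0.16 -0.366 -0.02 0 0 -0.029 72;0.16 -0.366 -0.02 0 0 -0.029 72;0 0 0 0 0 0 72", "force": 60}}

```text
time_s: 2.67
eef_pos: [474.8, -203.9, 209.2]
ee_rot: [0.0, 0.374, 0.927, -0.001]
force: [1.1, 0.2, 0.1]
grip_width: 0.721
grip_force: 0.0
```

Run:
```python
from h import *
try: print("tips",tips_ahead() if callable(tips_ahead) else tips_ahead)
except Exception as e: print(e)
s=sense(); p=capture("wrist"); cv2.imwrite("pics/w1.png",p["pixels"])
print(s["eef_pos"],s["joints"].round(2),s["force"],np.array(p["tool_from_camera"]).round(3),p["fov_y"])
for b in boxes_of(p,"sleeve_mid")[:4]: print(b["position"],b["confidence"],at(p,b["position"],25,s).round(1))
```

```text
tips 17.0
[ 474.82955647 -203.90566826  209.21219789] [-0.63  0.33  1.58 -0.    1.23 -1.44] [1.08167377 0.15987503 0.07975149] [[-0.00000e+00 -9.57000e-01 -2.92000e-01  7.39440e+01]
 [ 1.00000e+00 -0.00000e+00 -1.00000e-03  7.10000e-02]
 [ 1.00000e-03 -2.92000e-01  9.57000e-01 -1.25508e+02]
 [ 0.00000e+00  0.00000e+00  0.00000e+00  1.00000e+00]] 67.41132326665833
[193.5, 166.5] 0.84 [ 417.7 -250.4   25. ]
[168.3, 237.3] 0.83 [ 454.3 -335.1   25. ]
[253.9, 207.5] 0.76 [ 497.7 -236.1   25. ]
[291.9, 274.0] 0.62 [ 592.5 -263.2   25. ]
```

View pics/w1.png

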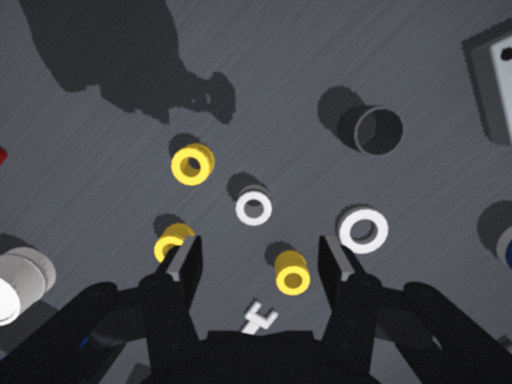

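Wrist view: the steel sleeve's top ring is at (254,208). Yellow ones are around it, the ring is at (363,230) and the pipe at (378,130). The jaw axis at 46° is clear of them.

```bash
cat >> h.py <<'E'
def ring(p,uv,r,thr):
    "ellipse of the bright low-saturation blob near uv"
    im=p["pixels"]; u,v=map(int,uv); c=im[v-r:v+r,u-r:u+r]
    hsv=cv2.cvtColor(c,cv2.COLOR_BGR2HSV); m=((hsv[...,2]>thr)&(hsv[...,1]<60)).astype(np.uint8)
    k=max(cv2.findContours(m,cv2.RETR_EXTERNAL,cv2.CHAIN_APPROX_NONE)[0],key=cv2.contourArea)
    (x,y),ax,_=cv2.fitEllipse(k); return np.array([x+u-r,y+v-r]),ax
E
python3 - <<'E'
from h import *
s=sense(); p=capture("wrist"); t=capture("top")
for thr in(170,190,210):
    a,ax=ring(p,(254,208),26,thr); b,bx=ring(t,(348,226),13,thr)
    print(thr,a,np.round(ax,1),at(p,a,40,s).round(1),b,np.round(bx,1),at(t,b,40).round(1))
E
```

```text
Traceback (most recent call last):
  File "h.py", line 21, in ring
    k=max(cv2.findContours(m,cv2.RETR_EXTERNAL,cv2.CHAIN_APPROX_NONE)[0],key=cv2.contourArea)
ValueError: max() iterable argument is empty
```

Run:
```python
from h import *
s=sense(); p=capture("wrist"); t=capture("top")
def tr(q,uv,r,thr,z,s=None):
    try: a,ax=ring(q,uv,r,thr); print(thr,a.round(1),np.round(ax,1),at(q,a,z,s).round(1))
    except Exception as e: print(thr,"none")
for thr in(130,150,170,190,210): tr(p,(254,208),26,thr,40,s)
for thr in(130,150,170,190): tr(t,(348,226),13,thr,40)
```

```text
130 [249.6 213.1] [33.5 35.9] [ 494.3 -233.7   40. ]
150 [249.6 213.2] [32.9 35.3] [ 494.4 -233.8   40. ]
170 [249.6 213.1] [32.3 35. ] [ 494.3 -233.7   40. ]
190 [249.6 213.1] [31.8 34.2] [ 494.3 -233.7   40. ]
210 [249.7 213.1] [31.  33.3] [ 494.4 -233.6   40. ]
130 [347.4 225.6] [16.9 33.5] [ 495.  -230.9   40. ]
150 [347.4 225.6] [15.6 34.1] [ 494.9 -230.9   40. ]
170 none
190 none
```

Call:
{"name": "drive_tool", "arguments": {"commands": "0.07 -0.1 -0.3 0 0 0 72;0.07 -0.1 -0.3 0 0 0 72;0 0 -0.3 0 0 0 72;0 0 0 0 0 0 72;0 0 0 0 0 0 72;0 0 0 0 0 0 72"}}

```text
time_s: 3.47
eef_pos: [488.2, -218.4, 122.3]
ee_rot: [0.001, 0.371, 0.929, -0.0]
force: [0.4, 0.7, 1.0]
grip_width: 0.72
grip_force: 0.0
```

Run:
```python
from h import *
s=sense(); p=capture("wrist"); print(s["eef_pos"].round(1))
uv=proj(p,(494.3,-233.8,40),s); print(uv); cv2.imwrite("pics/w2.png",p["pixels"])
for thr in(150,190):
    a,ax=ring(p,uv,45,thr); print(a,ax,at(p,a,40,s).round(1))
```

```text
[ 488.2 -218.4  122.3]
[251.17389322 223.45991588]
[251.36395264 223.0318718 ] (45.8657341003418, 49.51457977294922) [ 494.1 -233.4   40. ]
[251.41122818 223.13325882] (44.46766662597656, 48.52345657348633) [ 494.2 -233.5   40. ]
```

View pics/w2.png

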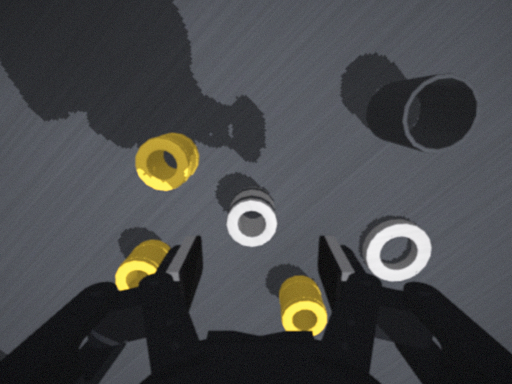

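The sleeve ring is at (251,223), between the fingers' lines, so it lies at (494.2,-233.5). Next I shift over it, descend and grip.

Call:
{"name": "drive_tool", "arguments": {"commands": "0.06 -0.15 -0.1 0 0 0 72;0 0 0 0 0 0 72;0 0 -0.25 0 0 0 72;0 0 -0.25 0 0 0 72;0 0 -0.2 0 0 0 72;0 0 -0.17 0 0 0 72;0 0 0 0 0 0 72;0 0 0 0 0 0 72;0 0 0 0 0 0 72;0 0 0 0 0 0 30;0 0 0 0 0 0 30;0 0 0 0 0 0 30;0 0 0 0 0 0 30;0 0 0 0 0 0 30;0 0 0 0 0 0 30;0 0 0 0 0 0 30", "force": 80}}

```text
time_s: 4.85
eef_pos: [494.2, -233.9, 25.2]
ee_rot: [0.001, 0.372, 0.928, -0.0]
force: [-1.4, 2.5, 8.9]
grip_width: 0.447
grip_force: 79.3
```

Call:
{"name": "drive_tool", "arguments": {"commands": "0 0 0.2 0 0 0 30;0 0 0.3 0 0 0 30;0 0 0.4 0 0 0 30;0 0 0.4 0 0 0 30;0 0 0.4 0 0 0 30;0 0 0 0 0 0 30;0 0 0 0 0 0 30"}}

```text
time_s: 5.43
eef_pos: [494.0, -233.8, 195.5]
ee_rot: [0.002, 0.372, 0.928, -0.001]
force: [-0.6, -0.0, -3.7]
grip_width: 0.449
grip_force: 80.8
```

Run:
```python
from h import *
print(sense()["eef_pos"],sense()["force"])
for n,x0,x1,y0,y1 in(("scene",270,330,185,255),("top",195,255,155,225)):
    p=capture(n); cv2.imwrite(f"pics/{n}1.png",p["pixels"]);c=p["pixels"][y0:y1,x0:x1]
    cv2.imwrite(f"pics/j_{n}.png",cv2.resize(c,None,fx=6.5,fy=8,interpolation=cv2.INTER_CUBIC) if 0 else cv2.resize(c,None,fx=6,fy=6,interpolation=cv2.INTER_CUBIC))
a=cv2.imread("pics/j_scene.png");b=cv2.imread("pics/j_top.png");cv2.imwrite("pics/j.png",np.hstack([a,b]))
```

```text
[ 494.00104131 -233.80942244  195.45492292] [-0.55659462 -0.01956135 -3.66227763]
```

View pics/j.png

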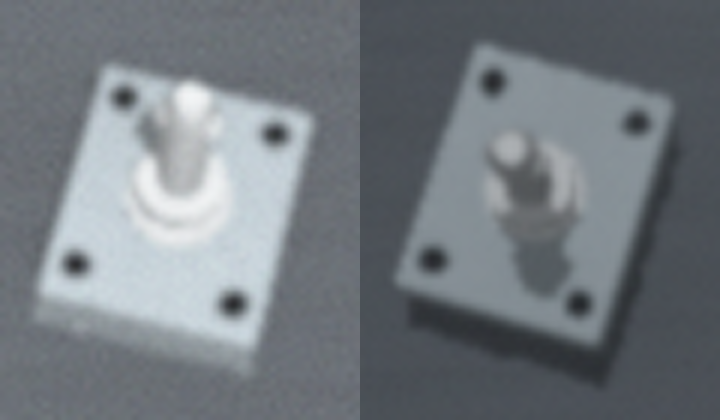

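Run:
```python
from h import *
from scipy.optimize import least_squares
S=capture("scene");T=capture("top")
g=lambda x0,y0,l:[(x0+(u+.5)/6-.5,y0+(v+.5)/6-.5) for u,v in l]
sc=g(270,185,[(103,68),(315,118),(262,345),(40,295)]); tc=g(195,155,[(120,45),(312,100),(243,347),(37,283)])
for p,c in((S,sc),(T,tc)):
    X=np.array([at(p,u,30) for u in c]); print(X.mean(0).round(1),X.round().tolist())
ts=g(270,185,[(192,97)])[0]; tt=g(195,155,[(152,150)])[0]
r=least_squares(lambda X:np.r_[proj(S,X)-ts,proj(T,X)-tt],[597,62,120]); print("tip",r.x.round(1),r.fun.round(2))
```

```text
[601.4  68.9  30. ] [[536.0, 42.0, 30.0], [564.0, 128.0, 30.0], [665.0, 96.0, 30.0], [640.0, 10.0, 30.0]]
[601.3  67.2  30. ] [[666.0, 92.0, 30.0], [639.0, 11.0, 30.0], [535.0, 41.0, 30.0], [564.0, 126.0, 30.0]]
tip [600.4  67.6 112.8] [-0.13  0.02 -0.14  0.  ]
```

Call:
{"name": "drive_tool", "arguments": {"commands": "0.175 0.281 0 0 0 0 30;0.175 0.281 0 0 0 0 30;0.175 0.281 0 0 0 0 30;0.175 0.281 0 0 0 0 30;0.175 0.281 0 0 0 0 30;0.175 0.281 0 0 0 0 30;0.175 0.281 0 0 0 0 30;0.175 0.281 0 0 0 0 30;0.175 0.281 0 0 0 0 30;0 0 0 0 0 0 30;0 0 0 0 0 0 30;0 0 0 0 0 0 30;0 0 0 0 0 0 30"}}

```text
time_s: 6.72
eef_pos: [650.6, 18.4, 192.6]
ee_rot: [-0.001, 0.372, 0.928, -0.0]
force: [0.1, -0.4, -1.9]
grip_width: 0.455
grip_force: 81.2
```

Run:
```python
from h import *
s=sense(); p=capture("wrist"); print(s["eef_pos"].round(1),s["joints"].round(2),s["force"],proj(p,(600.6,67.6,113),s),proj(p,(600.6,67.6,113-64),s),proj(p,s["eef_pos"]+[0,0,-25],s))
cv2.imwrite("pics/w3.png",cv2.resize(p["pixels"],(800,600)))
```

```text
[650.6  18.4 192.6] [-0.15  0.64  1.15 -0.    1.36 -0.96] [ 0.0923016  -0.39565879 -1.93347416] [261.72301604 110.51692067] [261.42556462 109.18313905] [260.11314845 239.01152112]
```

View pics/w3.png

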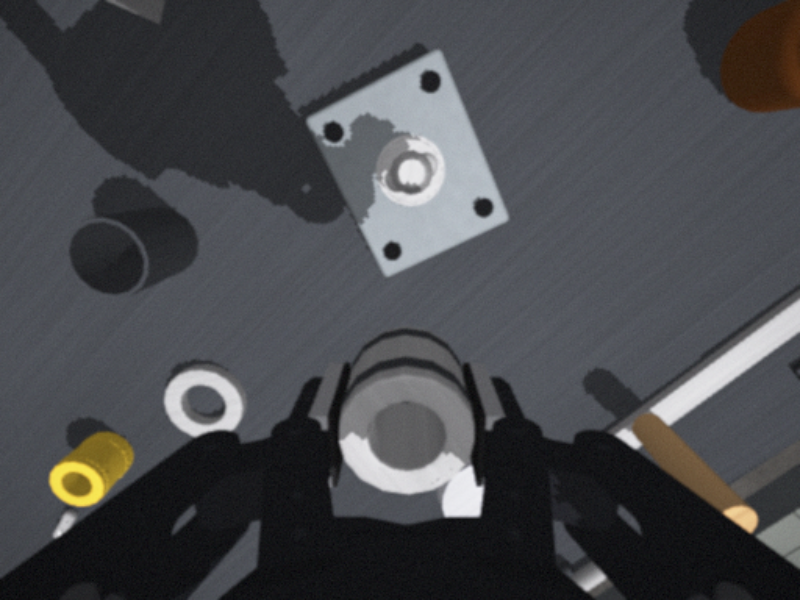

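Run:
```python
from h import *
s=sense(); p=capture("wrist"); e=s["eef_pos"]; print(e.round(1))
k=.64; f=lambda u,v:((u+.5)*k-.5,(v+.5)*k-.5)
print("sleeve top off",[(at(p,f(*q),e[2]+14.8,s)-e).round(1) for q in((407,432),(407,436))], "tip",at(p,f(411,172),113,s).round(1))
```

```text
[650.6  18.3 192.9]
sleeve top off [array([-0.9,  1.1, 14.8]), array([-0. ,  0.2, 14.8])] tip [601.   68.4 113. ]
```

Call:
{"name": "drive_tool", "arguments": {"commands": "-0.247 0.247 0 0 0 0 30;-0.247 0.247 0 0 0 0 30;0 0 -0.2 0 0 0 30;0 0 -0.2 0 0 0 30;0 0 0 0 0 0 30;0 0 0 0 0 0 30;0 0 0 0 0 0 30;0 0 0 0 0 0 30"}}

```text
time_s: 7.48
eef_pos: [602.3, 68.3, 154.6]
ee_rot: [0.001, 0.372, 0.928, 0.0]
force: [-1.2, -0.2, -1.7]
grip_width: 0.447
grip_force: 81.3
```

Call:
{"name": "drive_tool", "arguments": {"commands": "-0.01 -0.007 -0.05 0 0 0 30;0 0 -0.05 0 0 0 30;0 0 -0.05 0 0 0 30;0 0 -0.05 0 0 0 30;0 0 0 0 0 0 30;0 0 0 0 0 0 30;0 0 0 0 0 0 30"}}

```text
time_s: 8.07
eef_pos: [600.8, 68.1, 133.4]
ee_rot: [0.0, 0.372, 0.928, 0.0]
force: [0.6, 0.0, -2.8]
grip_width: 0.448
grip_force: 81.3
```

Call:
{"name": "drive_tool", "arguments": {"commands": "0 0 -0.02 0 0 0 30;0 0 -0.02 0 0 0 30;0 0 0 0 0 0 30;0 0 0 0 0 0 30"}}

```text
time_s: 8.4
eef_pos: [600.6, 68.1, 129.2]
ee_rot: [-0.0, 0.372, 0.928, -0.0]
force: [-0.5, -0.0, -2.0]
grip_width: 0.448
grip_force: 81.3
```

Call:
{"name": "drive_tool", "arguments": {"commands": "0 0 -0.02 0 0 0 30;0 0 0 0 0 0 30;0 0 0 0 0 0 30"}}

```text
time_s: 8.65
eef_pos: [600.6, 68.1, 127.2]
ee_rot: [-0.0, 0.372, 0.928, -0.0]
force: [-0.5, 0.5, -2.2]
grip_width: 0.452
grip_force: 81.3
```

Call:
{"name": "drive_tool", "arguments": {"commands": "0 0 -0.02 0 0 0 30;0 0 0 0 0 0 30;0 0 0 0 0 0 30"}}

```text
time_s: 8.9
eef_pos: [600.6, 68.1, 125.1]
ee_rot: [-0.0, 0.372, 0.928, -0.0]
force: [-0.3, -0.1, -2.3]
grip_width: 0.447
grip_force: 81.3
```

No contact yet, so I'll keep feeling downward.

Call:
{"name": "drive_tool", "arguments": {"commands": "0 0 -0.02 0 0 0 30;0 0 0 0 0 0 30;0 0 0 0 0 0 30"}}

```text
time_s: 9.15
eef_pos: [600.8, 68.1, 123.4]
ee_rot: [0.0, 0.372, 0.928, 0.0]
force: [0.4, 0.9, -0.7]
grip_width: 0.451
grip_force: 81.4
```

Call:
{"name": "drive_tool", "arguments": {"commands": "0 0 -0.02 0 0 0 30;0 0 0 0 0 0 30;0 0 0 0 0 0 30"}}

```text
time_s: 9.4
eef_pos: [601.1, 68.3, 122.0]
ee_rot: [0.001, 0.372, 0.928, 0.0]
force: [0.4, 1.7, 4.2]
grip_width: 0.453
grip_force: 82.0
```

Call:
{"name": "drive_tool", "arguments": {"commands": "0 0 -0.02 0 0 0 30;0 0 0 0 0 0 30;0 0 0 0 0 0 30"}}

```text
time_s: 9.65
eef_pos: [601.3, 68.0, 120.2]
ee_rot: [0.001, 0.372, 0.928, 0.0]
force: [1.5, -0.5, 5.1]
grip_width: 0.452
grip_force: 82.0
```

Call:
{"name": "drive_tool", "arguments": {"commands": "0 0 -0.01 0 0 0 30;0 0 0 0 0 0 30;0 0 0 0 0 0 30"}}

```text
time_s: 9.9
eef_pos: [601.0, 68.0, 118.5]
ee_rot: [0.001, 0.372, 0.928, 0.0]
force: [1.9, 0.6, 2.2]
grip_width: 0.454
grip_force: 81.7
```

Call:
{"name": "drive_tool", "arguments": {"commands": "0 0 -0.01 0 0 0 30;0 0 0 0 0 0 30;0 0 0 0 0 0 30"}}

```text
time_s: 10.15
eef_pos: [600.7, 68.0, 116.9]
ee_rot: [-0.0, 0.372, 0.928, -0.0]
force: [3.3, 0.5, -0.4]
grip_width: 0.449
grip_force: 81.6
```

Call:
{"name": "drive_tool", "arguments": {"commands": "0 0 -0.01 0 0 0 30;0 0 0 0 0 0 30;0 0 0 0 0 0 30"}}

```text
time_s: 10.4
eef_pos: [600.5, 68.1, 115.9]
ee_rot: [-0.0, 0.372, 0.928, -0.0]
force: [2.4, 0.3, -1.5]
grip_width: 0.453
grip_force: 81.5
```

Call:
{"name": "drive_tool", "arguments": {"commands": "0 0 -0.01 0 0 0 30;0 0 0 0 0 0 30;0 0 0 0 0 0 30"}}

```text
time_s: 10.65
eef_pos: [600.5, 68.1, 115.0]
ee_rot: [-0.0, 0.372, 0.928, -0.0]
force: [3.2, 1.0, -1.0]
grip_width: 0.45
grip_force: 81.6
```

Call:
{"name": "drive_tool", "arguments": {"commands": "0 0 -0.01 0 0 0 30;0 0 0 0 0 0 30;0 0 0 0 0 0 30"}}

```text
time_s: 10.9
eef_pos: [600.5, 68.1, 114.0]
ee_rot: [-0.0, 0.372, 0.928, -0.0]
force: [2.3, 0.7, -1.2]
grip_width: 0.448
grip_force: 81.5
```

Call:
{"name": "drive_tool", "arguments": {"commands": "0.005 0 -0.01 0 0 0 30;0 0 -0.01 0 0 0 30;0 0 0 0 0 0 30"}}

```text
time_s: 11.15
eef_pos: [601.0, 68.1, 112.0]
ee_rot: [-0.0, 0.372, 0.928, -0.0]
force: [0.6, 0.1, -1.6]
grip_width: 0.451
grip_force: 81.6
```

Call:
{"name": "drive_tool", "arguments": {"commands": "0 0 -0.01 0 0 0 30;0 0 -0.01 0 0 0 30;0 0 0 0 0 0 30"}}

```text
time_s: 11.4
eef_pos: [601.1, 68.1, 110.1]
ee_rot: [-0.0, 0.372, 0.928, -0.0]
force: [1.3, 0.3, -0.6]
grip_width: 0.45
grip_force: 81.5
```

Call:
{"name": "drive_tool", "arguments": {"commands": "0 0 -0.01 0 0 0 30;0 0 -0.01 0 0 0 30;0 0 0 0 0 0 30"}}

```text
time_s: 11.65
eef_pos: [601.1, 68.0, 108.0]
ee_rot: [-0.0, 0.372, 0.928, -0.0]
force: [2.1, 0.4, -0.9]
grip_width: 0.444
grip_force: 81.6
```

Call:
{"name": "drive_tool", "arguments": {"commands": "0 0 -0.01 0 0 0 30;0 0 -0.01 0 0 0 30;0 0 0 0 0 0 30"}}

```text
time_s: 11.9
eef_pos: [601.1, 68.0, 105.9]
ee_rot: [-0.0, 0.372, 0.928, -0.0]
force: [1.4, -0.3, -1.9]
grip_width: 0.454
grip_force: 81.5
```

Call:
{"name": "drive_tool", "arguments": {"commands": "0 0 -0.03 0 0 0 30;0 0 -0.03 0 0 0 30;0 0 -0.03 0 0 0 30;0 0 -0.03 0 0 0 30;0 0 0 0 0 0 30;0 0 0 0 0 0 30"}}

```text
time_s: 12.4
eef_pos: [600.8, 68.0, 93.1]
ee_rot: [-0.001, 0.372, 0.928, -0.0]
force: [2.7, 0.2, -3.9]
grip_width: 0.453
grip_force: 81.0
```

Call:
{"name": "drive_tool", "arguments": {"commands": "0 0 -0.02 0 0 0 30;0 0 -0.02 0 0 0 30;0 0 -0.02 0 0 0 30;0 0 -0.02 0 0 0 30;0 0 -0.02 0 0 0 30;0 0 -0.02 0 0 0 30;0 0 0 0 0 0 30;0 0 0 0 0 0 30"}}

```text
time_s: 13.07
eef_pos: [601.0, 68.0, 81.4]
ee_rot: [-0.0, 0.372, 0.928, -0.0]
force: [3.0, 0.3, -4.8]
grip_width: 0.447
grip_force: 81.1
```

Call:
{"name": "drive_tool", "arguments": {"commands": "0 0 -0.01 0 0 0 30;0 0 -0.01 0 0 0 30;0 0 -0.01 0 0 0 30;0 0 -0.01 0 0 0 30;0 0 0 0 0 0 30"}}

```text
time_s: 13.48
eef_pos: [600.9, 68.1, 77.7]
ee_rot: [-0.0, 0.372, 0.928, -0.0]
force: [2.5, 0.3, -3.6]
grip_width: 0.451
grip_force: 81.2
```

Call:
{"name": "drive_tool", "arguments": {"commands": "0 0 -0.01 0 0 0 30;0 0 -0.01 0 0 0 30;0 0 0 0 0 0 30"}}

```text
time_s: 13.73
eef_pos: [600.8, 68.4, 75.5]
ee_rot: [-0.001, 0.372, 0.928, 0.0]
force: [2.6, 3.5, -7.2]
grip_width: 0.449
grip_force: 80.9
```

Call:
{"name": "drive_tool", "arguments": {"commands": "0 0 -0.005 0 0 0 30;0 0 -0.005 0 0 0 30;0 0 0 0 0 0 30"}}

```text
time_s: 13.98
eef_pos: [600.9, 68.2, 75.0]
ee_rot: [-0.0, 0.372, 0.928, -0.0]
force: [1.4, 3.2, -6.0]
grip_width: 0.456
grip_force: 81.1
```

Call:
{"name": "drive_tool", "arguments": {"commands": "0 0 -0.005 0 0 0 30;0 0 0 0 0 0 30;0 0 0 0 0 0 30"}}

```text
time_s: 14.23
eef_pos: [601.1, 68.0, 74.8]
ee_rot: [-0.0, 0.372, 0.928, -0.0]
force: [1.3, 3.3, -4.4]
grip_width: 0.452
grip_force: 81.2
```

Call:
{"name": "drive_tool", "arguments": {"commands": "0 0 -0.005 0 0 0 30;0 0 0 0 0 0 30;0 0 0 0 0 0 30"}}

```text
time_s: 14.48
eef_pos: [601.2, 67.9, 74.4]
ee_rot: [0.0, 0.372, 0.928, -0.0]
force: [0.4, 1.0, -2.7]
grip_width: 0.448
grip_force: 81.3
```

Call:
{"name": "drive_tool", "arguments": {"commands": "0 0 -0.005 0 0 0 30;0 0 0 0 0 0 30;0 0 0 0 0 0 30"}}

```text
time_s: 14.73
eef_pos: [601.2, 67.9, 73.9]
ee_rot: [0.0, 0.372, 0.928, -0.0]
force: [-0.8, 0.8, -2.2]
grip_width: 0.449
grip_force: 81.4
```

Call:
{"name": "drive_tool", "arguments": {"commands": "0 0 -0.005 0 0 0 30;0 0 0 0 0 0 30;0 0 0 0 0 0 30"}}

```text
time_s: 14.98
eef_pos: [601.1, 68.0, 73.3]
ee_rot: [0.0, 0.372, 0.928, -0.0]
force: [-0.1, -0.9, -2.0]
grip_width: 0.448
grip_force: 81.4
```

Balls seem to have snapped out around 75. The flange should follow about 1.5 mm lower.

Call:
{"name": "drive_tool", "arguments": {"commands": "0 0 -0.005 0 0 0 30;0 0 0 0 0 0 30;0 0 0 0 0 0 30"}}

```text
time_s: 15.23
eef_pos: [601.1, 68.0, 72.8]
ee_rot: [0.0, 0.372, 0.928, -0.0]
force: [0.5, 0.2, -2.6]
grip_width: 0.447
grip_force: 81.4
```

Call:
{"name": "drive_tool", "arguments": {"commands": "0 0 -0.005 0 0 0 30;0 0 0 0 0 0 30;0 0 0 0 0 0 30"}}

```text
time_s: 15.48
eef_pos: [601.2, 68.1, 72.4]
ee_rot: [0.0, 0.372, 0.928, 0.0]
force: [-0.2, -0.1, -0.4]
grip_width: 0.447
grip_force: 81.6
```

Call:
{"name": "drive_tool", "arguments": {"commands": "0 0 -0.003 0 0 0 30;0 0 0 0 0 0 30;0 0 0 0 0 0 30"}}

```text
time_s: 15.73
eef_pos: [601.2, 68.1, 72.4]
ee_rot: [0.0, 0.372, 0.928, 0.0]
force: [-2.1, 0.4, 3.1]
grip_width: 0.45
grip_force: 81.9
```

Call:
{"name": "drive_tool", "arguments": {"commands": "0 0 -0.003 0 0 0 30;0 0 0 0 0 0 30;0 0 0 0 0 0 30"}}

```text
time_s: 15.98
eef_pos: [601.2, 68.1, 72.4]
ee_rot: [0.0, 0.372, 0.928, 0.0]
force: [-3.4, 0.3, 6.0]
grip_width: 0.453
grip_force: 82.2
```

Call:
{"name": "drive_tool", "arguments": {"commands": "0 0 -0.002 0 0 0 30;0 0 0 0 0 0 30;0 0 0 0 0 0 30"}}

```text
time_s: 16.23
eef_pos: [601.2, 68.1, 72.3]
ee_rot: [0.0, 0.372, 0.928, 0.0]
force: [-4.4, -0.3, 7.6]
grip_width: 0.455
grip_force: 82.3
```

The arm has stopped hard at 72.4, so the sleeve is on the flange. I'll release and rise.

Call:
{"name": "drive_tool", "arguments": {"commands": "0 0 0.003 0 0 0 72;0 0 0 0 0 0 72;0 0 0 0 0 0 72;0 0 0 0 0 0 72;0 0 0 0 0 0 72;0 0 0 0 0 0 72;0 0 0 0 0 0 72;0 0 0.1 0 0 0 72;0 0 0.2 0 0 0 72;0 0 0.3 0 0 0 72;0 0 0.3 0 0 0 72;0 0 0.3 0 0 0 72;0.3 -0.3 0 0 0 0 72;0.3 -0.3 0 0 0 0 72;0 0 0 0 0 0 72;0 0 0 0 0 0 72;0 0 0 0 0 0 72"}}

```text
time_s: 17.65
eef_pos: [659.8, 9.4, 192.0]
ee_rot: [-0.0, 0.372, 0.928, 0.0]
force: [-0.2, -0.1, 0.2]
grip_width: 0.72
grip_force: 0.0
```

Run:
```python
from h import *
s=sense(); p=capture("wrist"); q=capture("scene"); print(s["eef_pos"].round(1))
u,v=map(int,proj(p,(601,68,90),s)); a=cv2.resize(p["pixels"][max(0,v-60):v+60,u-60:u+60],(400,400),interpolation=2)
u,v=map(int,proj(q,(601,68,80))); b=cv2.resize(q["pixels"][v-35:v+35,u-35:u+35],(400,400),interpolation=2)
cv2.imwrite("pics/e.png",np.hstack([a,b]))
```

```text
[659.8   9.4 192. ]
```

View pics/e.png

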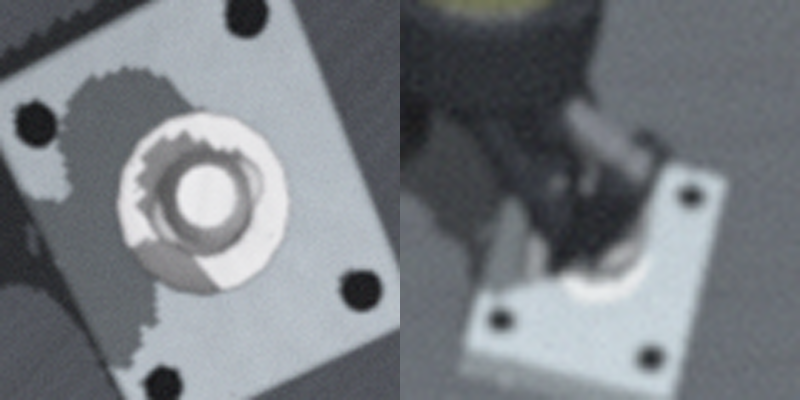

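The sleeve sits concentric on the spindle, and both balls show out over its bore edge at crop (255,185) and (155,210). The gripper is clear.

```bash
python3 -c "
from rig import finish_job
print(finish_job())"
```

```text
the job is handed in; nothing more can be done
None
```

The job is handed in: by feel and in the last picture, the sleeve is on the spindle's flange with both balls out above it, released and the arm clear, after about 18 s; the interface reported no verdict.

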